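# Open the plate clamp of a microplate shaker and hold it

## Task

The shaking run is over and I want to lift the plate out. On the shaker's front panel press the stop key (the large square one), then the home key (the long narrow one) to park the tray, then the keypad lock key (the small round one), each fully down and let up again before the next, and do not press the start key (the large round one). Then swing the clamp arm by its knob away from the plate, against its spring, right up to its stop, and finish while still holding it there with the gripper's fingers; leave the plate lying in its nest and the things around the shaker where they stand.

Things in the scene. Friction and masses are not known exactly. Their poses are not given: they have to be found in the camera images.
- shaker: Microplate shaker, a white casing 225 deep (x) by 260 wide (y) by 80 mm high, fixed to the bench; it does not shake now. Origin: underside, on the bench; the casing spans its x from -140 (front, towards the robot) to +85 mm and y from -130 to +130 mm; z up. Its front 65 mm are a key panel that slopes down to the front by 10 degrees (0.175 rad). Behind it lies the aluminium tray, top at z = 98 mm, with low fences (8 mm) left, front and back of the plate.
- stop_key_top (a point): Centre of the top face of the stop key: a large square grey key, 24 x 24 mm, third from the left of the four keys. All four keys stand 6.5 mm proud of the panel in one row along the shaker's y, at its y = +45 (lock), +7 (start), -34 (stop), -80 mm (home); pressed, they sink 4 mm square to the sloped panel (a push straight down works), against springs needing 1.2 N to start and 4 N at the bottom, and they spring back. The clamp's knob stands 170 mm behind this row.
- home_key_top (a point): Centre of the top face of the home key: an oblong grey key, 32 mm along the shaker's y by 15 mm, the rightmost of the row.
- lock_key_top (a point): Centre of the top face of the keypad lock key: a small round grey key, diameter 16 mm, the leftmost of the row, next to the dark display.
- start_key_top (a point): Centre of the top face of the start key: a large round grey key, diameter 24 mm, second from the left. Not to be pressed.
- stop_key (a joint): Travel of the stop key in m: 0 up, 0.004 fully down.
- home_key (a joint): Travel of the home key in m: 0 up, 0.004 fully down.
- lock_key (a joint): Travel of the lock key in m: 0 up, 0.004 fully down.
- start_key (a joint): Travel of the start key in m: 0 up, 0.004 fully down.
- clamp (a joint): Angle in rad of the clamp arm, a steel dog-leg lever on an upright pivot at the tray's front right corner: about 0 with its rubber roller resting on the plate's right edge, growing as the arm swings away from the plate (clockwise seen from above, its knob going to the right and then forward in the shaker's frame), 0.80 at the stop. A spring pulls it back towards the plate, about 1.6 N at the knob to start and 4 N at the stop; let go, it snaps back.
- knob_top (a point): Centre of the top of the clamp's finger knob, an upright black cylinder, diameter 14 mm, 34 mm tall, at the rear end of the clamp arm, 142 mm above the bench; below it, from 110 mm above the bench down, is the lever. With the arm on the plate the knob is 28 mm clear of the plate's rear right corner. It may be gripped from above in any direction and turns with the arm about the pivot, 100 mm away.
- clamp_pivot (a point): Top of the clamp's pivot axis, 123 mm above the bench; the axis is upright.
- plate: White 96-well plate, 85.5 (x) by 127.8 (y) by 14.4 mm, 90 g, loose, lying in the tray's nest, its underside 98 mm above the bench. Origin: centre of its underside. It stays in the nest.
- tube_rack: White tube rack with orange-capped tubes, 210 by 85 mm, handles up to 102 mm, standing to the right of the shaker. Origin: centre of its underside. Bystander.
- reagent: Amber reagent bottle, diameter 64 mm, 125 mm tall, left of the shaker. Origin: centre of its underside. Bystander.
- tip_box: Pipette tip box with clear lid, 88 by 125 mm, 61 mm high, behind the shaker. Origin: centre of its underside. Bystander.

How it is judged:
By the outcome, as a careful person would: the job done as asked, in the order asked, and still so for the second after the job is handed in, while the arm keeps its last pose, push and grip.
It also fails if it takes over 48 s, if anything falls off the work surface, if the arm or the gripper's body presses on something with over 40 N, if the wrist force passes 120 N, or if a joint passes its speed limit or range.

## Robot

A 7-joint arm with a two-finger parallel gripper is mounted at the origin on the work surface. World frame = base frame: x ahead of the robot, y to its left, z up, the work surface at z = 0. Lengths are in m, angles in rad, forces in N, time in s.
With the tool pointing down it reaches from about 0.4 to 0.875 m from the base axis. Payload 19.3 kg.
Tool frame: the origin (TCP) lies midway between the tips of the shut fingers; the grasp point (between the pads) lies 19 mm behind it; z points along the fingers, y is the line along which they close (so a half turn about z gives the same grasp; the last joint's range is limited). The gripper opens to 85 mm and grips with 20 to 120 N. Pads are 22 mm wide; open, the fingers measure 114 mm over their backs; the gripper's body (76 mm by 85 mm) begins 54 mm behind the grasp point. The pads swing forward as they close: fully open they stand 13 mm farther back than shut.
Start: joints at [-1.172, 0.521, -0.036, 1.599, 0.021, 1.021, -0.113], TCP at [0.282, 0.558, 0.199] pointing down, gripper open.
Joint ranges: [-2.91, 2.91], [-0.3, 2.13], [-1.5, 1.42], [0.17, 2.43], [-1.26, 4.41], [0.16, 1.93], [-2.52, 2.52]. Speed limits (rad/s): [1.89, 1.89, 2.39, 2.39, 3.01, 3.01, 3.01].

## Interface

Orientations are given as [roll, pitch, yaw] about the fixed x, y, z axes, in that order (R = Rz(yaw) Ry(pitch) Rx(roll)).
In Python, from workcell import telemetry, grab_frame, calibration, bot, outline_of, landmark_of gives the robot as it stands. The module is installed in compiled form; this text tells all that it offers.
- The arm moves only by the shell command python3 -m inch 'ROWS' [FORCE]. ROWS is JSON, a list of rows, each a list of 7 numbers: the shift along the tool's x, y, z in m, then the turn, a rotation vector about the tool's x, y, z in rad, then the closure, from 0 (fully open) to 1 (shut). A call has 1 to 5 rows; each row shifts and turns the commanded pose from where the row before left it, along the tool's axes as they then stand; what a row does not reach is not made up. A row lasts 1/10 s, in which the tool goes at most 50 mm and 8.59 degrees, less where a joint would pass 70% of its speed; a pose out of reach is approached as far as the arm can. A call is refused whole if a number of a shift passes 0.05 or a number of a turn 0.15, either way. A call with a gripper value outside its range is refused whole. The fingers move at their own pace and stop on an object; FORCE is the grip in N (left out, the last holds). Time passes only in rows, so rows that do not move let the fingers close. It gives the time, the measured TCP pose, the force, the opening and the grip force at its end, in the units of the state.
- telemetry.observe(): the state, without advancing time (a new reading comes with each control period).
- grab_frame(name): name is "scene" or "top" or "wrist"; returns the picture (420x560x3 uint8, red, green, blue); there is no depth.
- calibration(name): a dict with "fovy" (degrees; the focal length in pixels is half the picture's height over the tangent of half this angle, whatever the lens; pixels are square), "cx", "cy" (the principal point, pixels), "pose" (4x4, takes a point from camera to world coordinates). Camera axes: x right, y down, z forward; pixel columns grow to the right and rows downward; lengths in m; the calibration is good to about 2 mm. The wrist camera is an equidistant fisheye: a pixel r from the principal point sees the ray r / f radians off the axis. A picture is of the moment at which its call begins: read the wrist's pose just before it. calibration takes no time and is no camera call; for the wrist camera it gives the pose at the moment of the call.
- bot.job_done(): hands the job in; it is judged then, once.
Trained networks look in the newest picture that a camera, given by its name, has taken for a name from the list of things; names that differ only in an ending like _2 or _b are one class to them, and where a whole thing is asked for, a point or a joint stands for the part that bears it (a point fixed in the world has none). Each returns a list of dicts, best first, with "score" (0 to 1); they miss things now and then, are a little off and sometimes report something else, mostly with a low value. They report only what shows in the picture. A call takes as long as a camera call.
- outline_of(label, camera): "region" (420x560 bool, what is visible of it) and "rect" ([left, top, right, bottom] in pixels, round what is visible of it).
- landmark_of(label, camera): "xy" ([column, row] in pixels: a listed point, or the origin of a listed thing).
The state is a dict: "clock": time; "qpos": joint angles; "qd": joint speeds; "joint_efforts": joint torques, N m; "position": TCP position; "tool_rot": TCP orientation; "force": force on the tool from outside, world axes, zero at the start; "moment": the same for the moment, N m; "grip_width": finger opening in m; "finger_force": force on a finger pad.
Only numpy, scipy, OpenCV 4.12 (cv2) and the standard library are available. Lean on these libraries where they do the work, as an engineer would, in place of code of your own. Each camera call takes 0.05 s, during which the arm holds its last target. There are 200 camera calls.

## Working session

There is one attempt and no reset: what is moved stays moved. The work goes in short steps, Python scripts to look and compute and a shell command to move; the robot and the scene stay as the last step left them, time stands still between calls to the robot, and variables do not carry over. Pictures are saved under pics/ and viewed, at most 10 in all, crops included, and the job is handed in when it is done.

```bash
mkdir -p pics; cat > h.py <<'E'
import numpy as np, cv2
from workcell import telemetry, grab_frame, calibration, bot, outline_of, landmark_of
def ray(cam,xy,c=None):
    c=c or calibration(cam); f=210/np.tan(np.radians(c["fovy"])/2); P=np.array(c["pose"])
    u=np.array([xy[0]-c["cx"],xy[1]-c["cy"]])
    if cam=="wrist":
        r=np.hypot(*u); t=r/f; d=np.r_[u/max(r,1e-9)*np.sin(t),np.cos(t)]
    else: d=np.r_[u/f,1]
    return P[:3,3],P[:3,:3]@d
def at_z(cam,xy,z,c=None):
    o,d=ray(cam,xy,c); return o+d*(z-o[2])/d[2]
def save(cam,n):
    im=grab_frame(cam); cv2.imwrite(f"pics/{n}.png",im[:,:,::-1]); return im
E
python3 - <<'E'
from h import *
np.set_printoptions(precision=4,suppress=True)
a=grab_frame("scene");b=grab_frame("top")
cv2.imwrite("pics/top1.png",b[:,:,::-1]);cv2.imwrite("pics/scene1.png",a[:,:,::-1])
Z=dict(shaker=0,stop_key_top=.08,home_key_top=.08,lock_key_top=.08,start_key_top=.08,knob_top=.142,clamp_pivot=.123,plate=.098,tube_rack=0,reagent=0,tip_box=0)
for n,z in Z.items():
  for cam in("top","scene"):
    for l in landmark_of(n,cam)[:2]: print(n,cam,round(l["score"],2),np.round(l["xy"],1),at_z(cam,l["xy"],z))
s=telemetry.observe();print(s)
for cam in("top","scene"):print(calibration(cam))
E
```

```text
shaker scene 0.91 [258.8 187.7] [ 0.5548 -0.1124  0.    ]
shaker scene 0.26 [238.3 251.3] [ 0.7491 -0.0758  0.    ]
stop_key_top top 0.71 [355.3 295.6] [ 0.4559 -0.1359  0.08  ]
stop_key_top top 0.41 [374.4 298.3] [ 0.4504 -0.1776  0.08  ]
stop_key_top scene 0.47 [254.8 137. ] [ 0.4572 -0.1686  0.08  ]
home_key_top top 0.68 [391.7 292.3] [ 0.4637 -0.2154  0.08  ]
home_key_top top 0.5 [462.4 240.7] [ 0.5771 -0.3707  0.08  ]
home_key_top scene 0.61 [236.8 132.6] [ 0.4643 -0.2199  0.08  ]
lock_key_top top 0.62 [336.9 304.2] [ 0.437  -0.0957  0.08  ]
lock_key_top scene 0.36 [283.1 141.5] [ 0.4388 -0.0925  0.08  ]
start_key_top top 0.43 [350.8 295.2] [ 0.4567 -0.1261  0.08  ]
start_key_top scene 0.61 [267.5 139.1] [ 0.4491 -0.1342  0.08  ]
knob_top top 0.79 [376.5 210.2] [ 0.6402 -0.1703  0.142 ]
knob_top scene 0.66 [219.  172.4] [ 0.6324 -0.1773  0.142 ]
clamp_pivot top 0.77 [388.3 262.4] [ 0.5319 -0.1982  0.123 ]
clamp_pivot top 0.27 [378.8 211.4] [ 0.6387 -0.1791  0.123 ]
plate top 0.92 [337.5 250.8] [ 0.5543 -0.0951  0.098 ]
plate top 0.17 [337.5 300.3] [ 0.4484 -0.0949  0.098 ]
plate
[... 981 characters left out ...]
   , 2.6727]), 'force': array([ 0.6093, -1.5415, -1.1869]), 'moment': array([ 0.0208,  0.003 , -0.0396]), 'finger_force': 0.0, 'grip_width': 0.08520110115825534}
{'fovy': 53.33805102122501, 'cx': 281.09357399044654, 'cy': 210.22742918507618, 'pose': array([[ 0.0049, -0.9988,  0.0482,  0.5977],
       [-0.9998, -0.0041,  0.0172,  0.0115],
       [-0.017 , -0.0483, -0.9987,  1.006 ],
       [ 0.    ,  0.    ,  0.    ,  1.    ]])}
{'fovy': 43.1427414637801, 'cx': 279.48433550056046, 'cy': 210.91109863378682, 'pose': array([[-0.423 ,  0.7927, -0.439 ,  1.2209],
       [ 0.9061,  0.3657, -0.2127,  0.2722],
       [-0.008 , -0.4877, -0.873 ,  1.2405],
       [ 0.    ,  0.    ,  0.    ,  1.    ]])}
```

View pics/top1.png

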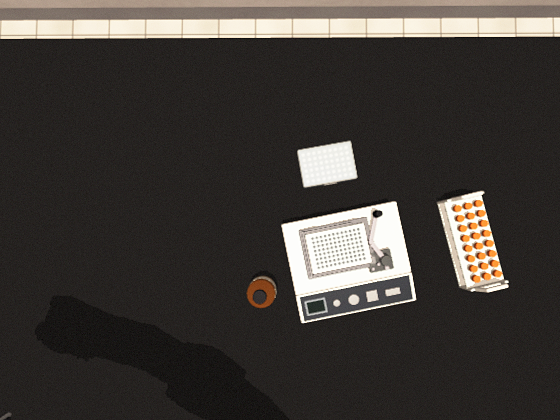

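View pics/scene1.png

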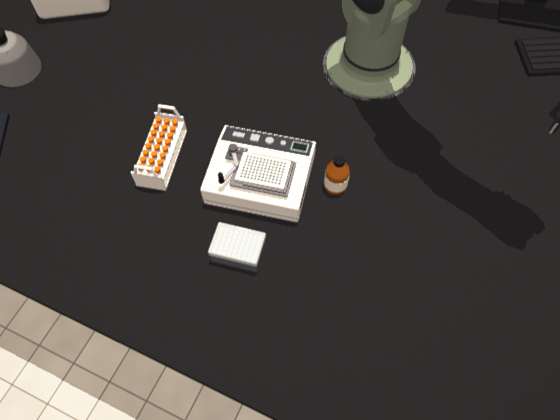

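The networks agree with the top picture. Lock is at (336,303), start (354,299), stop (372,296), home (392,292) and the knob (377,212). Their second-guess hits on stop and start are off. I'll fly over for a close wrist view.

```bash
R='[-0.034,-0.023,-0.01,0,0,0,1]'; python3 -m inch '[[-0.034,-0.023,-0.01,0,0,0,1],[-0.034,-0.023,-0.01,0,0,0,1],[-0.034,-0.023,-0.01,0,0,0,1],[-0.034,-0.023,-0.01,0,0,0,1],[-0.034,-0.023,-0.01,0,0,0,1]]'
python3 -m inch '[[-0.034,-0.023,-0.01,0,0,0,1],[-0.034,-0.023,-0.01,0,0,0,1],[-0.034,-0.023,-0.01,0,0,0,1],[-0.034,-0.023,-0.01,0,0,0,1],[-0.034,-0.023,-0.01,0,0,0,1]]'
```

```text
clock: 1.7
position: [0.3827, 0.3766, 0.2498]
tool_rot: [3.141, 0.0, 2.673]
force: [1.8, 1.2, -0.3]
grip_width: 0.0121
finger_force: 0.0
clock: 2.2
position: [0.4824, 0.1972, 0.3]
tool_rot: [3.141, 0.0, 2.673]
force: [0.3, 1.6, 0.4]
grip_width: -0.0
finger_force: 0.0
```

```bash
python3 -m inch '[[-0.02,-0.04,0,0,0,0,1],[-0.02,-0.04,0,0,0,0,1],[-0.02,-0.04,0,0,0,0,1],[-0.02,-0.04,0,0,0,0,1],[-0.02,-0.04,0,0,0,0,1]]'
python3 -m inch '[[-0.02,-0.04,0,0,0,0,1],[-0.02,-0.04,0,0,0,0,1],[-0.02,-0.04,0,0,0,0,1]]'
python3 -m inch '[[0,0,0,0,0,0.15,1],[0,0,0,0,0,0.15,1],[0,0,0,0,0,0.15,1],[0,0,0,0,0,0.15,1],[0,0,0,0,0,0.15,1]]'
python3 -m inch '[[0,0,0,0,0,0.15,1],[0,0,0,0,0,0,1],[0,0,0,0,0,0,1]]'
python3 - <<'E'
from h import *
np.set_printoptions(precision=4,suppress=True)
c=calibration("wrist"); save("wrist","w1"); print(c)
Z=dict(stop_key_top=.081,home_key_top=.081,lock_key_top=.081,start_key_top=.081,knob_top=.142,clamp_pivot=.123,plate=.098)
for n,z in Z.items():
    for l in landmark_of(n,"wrist")[:2]: print(n,round(l["score"],2),np.round(l["xy"],1),at_z("wrist",l["xy"],z,c))
print(telemetry.observe()["qpos"])
E
```

```text
clock: 2.7
position: [0.4803, -0.0266, 0.2996]
tool_rot: [3.141, 0.0, 2.673]
force: [1.2, -0.1, 1.1]
grip_width: -0.0
finger_force: 0.0
clock: 3.0
position: [0.4796, -0.1608, 0.2996]
tool_rot: [3.141, 0.001, 2.673]
force: [0.9, 0.2, -0.1]
grip_width: -0.0004
finger_force: 0.0
clock: 3.5
position: [0.4799, -0.159, 0.2994]
tool_rot: [3.141, 0.0, 1.917]
force: [-0.4, 0.2, 0.0]
grip_width: -0.0002
finger_force: 0.0
clock: 3.8
position: [0.48, -0.1589, 0.2993]
tool_rot: [-3.142, 0.0, 1.778]
force: [-0.0, 0.2, 0.7]
grip_width: 0.0003
finger_force: 0.0
{'fovy': 65.70646984690485, 'cx': 279.2441979950746, 'cy': 215.5245356182656, 'pose': array([[ 0.9784,  0.1963,  0.0646,  0.4628],
       [ 0.2067, -0.9279, -0.3102, -0.0795],
       [-0.0009,  0.3169, -0.9485,  0.4738],
       [ 0.    ,  0.    ,  0.    ,  1.    ]])}
stop_key_top 0.64 [261.3 185.6] [ 0.4597 -0.1743  0.081 ]
home_key_top 0.87 [255.  219.1] [ 0.4602 -0.2191  0.081 ]
home_key_top 0.41 [261.3 113.5] [ 0.4422 -0.0872  0.081 ]
lock_key_top 0.62 [259.5 117.9] [ 0.4412 -0.0928  0.081 ]
start_key_top 0.68 [257.4 152.5] [ 0.447  -0.1346  0.081 ]
knob_top 0.55 [407.1 233. ] [ 0.6346 -0.1782  0.142 ]
plate 0.63 [356.1 143.1] [ 0.558  -0.0962  0.098 ]
plate 0.3 [260.2 184.6] [ 0.4583 -0.1693  0.098 ]
[-0.1847  0.2468  0.4805  1.7936 -0.1251  1.1312  0.5394]
```

View pics/w1.png

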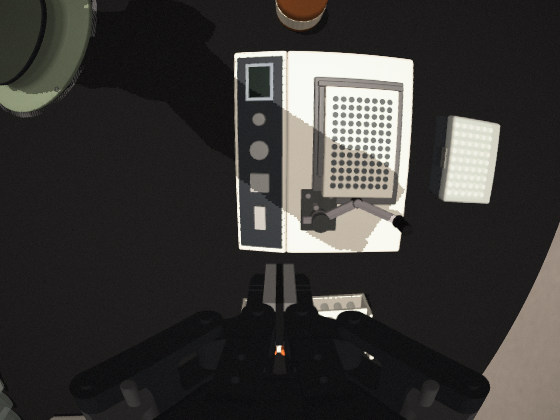

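The wrist view shows the keys in a column: lock (259,119), start (259,150), stop (260,183) and home (260,218). The pivot is at (320,221) and the knob near (402,224). I'll refine the key centroids by thresholding and fit a rigid row.

```bash
python3 - <<'E'
from h import *
np.set_printoptions(precision=4,suppress=True)
C=np.array([[ 0.9784,0.1963,0.0646,0.4628],[0.2067,-0.9279,-0.3102,-0.0795],[-0.0009,0.3169,-0.9485,0.4738],[0,0,0,1]])
cw=dict(calibration("wrist"));cw["pose"]=C
ks={"lock":45,"start":7,"stop":-34,"home":-80}
from scipy.optimize import least_squares
for cam,f,pts in(("wrist","w1",[(259,119),(259,150),(260,183),(260,218)]),("top","top1",[(336,303),(354,299),(372,296),(392,292)])):
    g=cv2.imread(f"pics/{f}.png",0).astype(float); W=[]
    for p in pts:
        h=12 if cam=="wrist" else 9; x0,y0=p[0]-h,p[1]-h-(5 if cam=="wrist" else 0)
        roi=g[y0:p[1]+h+6,x0:p[0]+h+1]; t,m=cv2.threshold(roi.astype(np.uint8),0,255,cv2.THRESH_OTSU)
        n,l,s,cc=cv2.connectedComponentsWithStats(m); 
        k=1+np.argmin(np.hypot(*(cc[1:]+[x0,y0]-p).T)); q=cc[k]+[x0,y0]
        W.append(at_z(cam,q,.081,cw if cam=="wrist" else None)); print(cam,q,s[k][2:],W[-1])
    W=np.array(W)[:,:2];Y=np.array(list(ks.values()))/1e3
    fun=lambda v:(np.c_[v[0]-Y*np.sin(v[2]),v[1]+Y*np.cos(v[2])]-W).ravel()
    r=least_squares(fun,[.45,-.13,.2]); v=r.x; print("fit",v,"res mm",1e3*r.fun)
    for n,y in zip(ks,Y): print(n,v[0]-y*np.sin(v[2]),v[1]+y*np.cos(v[2]))
E
```

```text
wrist [258.4697 118.947 ] [ 14  13 132] [ 0.4402 -0.0943  0.081 ]
wrist [258.7509 149.9789] [ 19  19 285] [ 0.448  -0.1313  0.081 ]
wrist [258.9972 182.7949] [ 19  19 351] [ 0.4562 -0.1714  0.081 ]
wrist [259.4341 217.8295] [ 12  24 258] [ 0.4654 -0.2162  0.081 ]
fit [ 0.4493 -0.1381  0.2035] res mm [ 0.0072  0.2725 -0.0865  0.0119 -0.0014 -0.0572  0.0808 -0.2272]
lock 0.4402433692387044 -0.09404871965525355
start 0.44792223575177126 -0.13126477813911908
stop 0.4562073285685013 -0.1714189465032898
home 0.46550279855800336 -0.2164699646679691
top [336.1579 302.7895] [ 7  7 38] [ 0.4402 -0.094   0.081 ]
top [353.2333 299.3444] [11 11 90] [ 0.4479 -0.1313  0.081 ]
top [371.5583 295.525 ] [ 13  12 120] [ 0.4565 -0.1712  0.081 ]
top [392.23 291.2 ] [ 16   9 100] [ 0.4662 -0.2163  0.081 ]
fit [ 0.4495 -0.138   0.21  ] res mm [-0.0825 -0.0258  0.0877  0.073   0.0561 -0.058  -0.0613  0.0107]
lock 0.4400867769506603 -0.0940156836655289
start 0.44800857904174546 -0.13118078896108373
stop 0.4565557865610742 -0.17127998151681395
home 0.4661453364608089 -0.2162693195061698
```

```bash
python3 - <<'E'
import cv2
a=cv2.imread("pics/w1.png")[180:250,290:420]; cv2.imwrite("pics/w1c.png",cv2.resize(a,None,fx=6,fy=6,interpolation=2))
E
```

```text
(no output)
```

View pics/w1c.png

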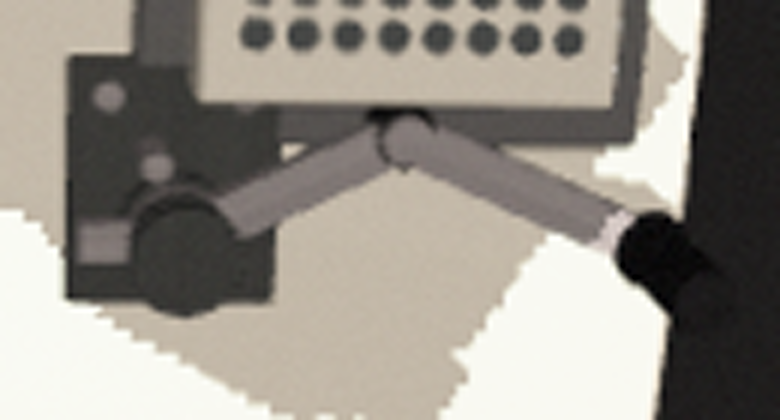

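The two cameras agree within 1 mm, with shaker yaw about 0.206, and the tool is already square to it. Next I go above the stop key.

```bash
python3 -m inch '[[-0.0015,-0.005,0.04,0,0,0,1],[-0.0015,-0.005,0.04,0,0,0,1],[-0.0015,-0.005,0.04,0,0,0,1],[-0.0015,-0.005,0.04,0,0,0,1],[-0.0015,-0.005,0.036,0,0,0,1]]'
python3 -m inch '[[0,0,0,0,0,0,1],[0,0,0,0,0,0,1]]'; python3 -m inch '[[0,0,0.01,0,0,0,1],[0,0,0.003,0,0,0,1],[0,0,0,0,0,0,1],[0,0,0,0,0,0,1]]'
```

```text
clock: 4.7
position: [0.4565, -0.1714, 0.1017]
tool_rot: [-3.141, 0.0, 1.773]
force: [0.9, 0.1, 0.1]
grip_width: 0.0001
finger_force: 0.0
clock: 4.9
position: [0.4572, -0.1717, 0.104]
tool_rot: [-3.141, -0.0, 1.772]
force: [0.7, -0.7, 1.0]
grip_width: 0.0
finger_force: 0.0
clock: 5.3
position: [0.4573, -0.1714, 0.0908]
tool_rot: [3.141, 0.0, 1.773]
force: [0.2, 0.1, -0.3]
grip_width: 0.0
finger_force: 0.0
```

```bash
for i in 1; do python3 -m inch '[[0,0,0.007,0,0,0,1],[0,0,0,0,0,0,1]]'; python3 -m inch '[[0,0,0.002,0,0,0,1],[0,0,0,0,0,0,1]]'; python3 -m inch '[[0,0,0.002,0,0,0,1],[0,0,0,0,0,0,1]]'; done | grep -E "position|force: \["
```

```text
position: [0.4567, -0.1712, 0.0827]
force: [-0.4, -0.6, 0.0]
position: [0.4568, -0.1714, 0.0811]
force: [-0.7, 0.2, -0.2]
position: [0.4569, -0.1714, 0.0791]
force: [-0.2, -0.3, 0.3]
```

```bash
for i in 1; do python3 -m inch '[[0,0,0.002,0,0,0,1],[0,0,0,0,0,0,1]]'; python3 -m inch '[[0,0,0.001,0,0,0,1],[0,0,0,0,0,0,1]]'; python3 -m inch '[[0,0,0.001,0,0,0,1],[0,0,0,0,0,0,1]]';python3 -m inch '[[0,0,0.001,0,0,0,1],[0,0,0,0,0,0,1]]'; done | grep -E "position|force: \["
```

```text
position: [0.4569, -0.1714, 0.0771]
force: [-0.6, -0.7, -0.6]
position: [0.4569, -0.1714, 0.0762]
force: [-0.5, 0.0, 0.6]
position: [0.4569, -0.1714, 0.0752]
force: [-1.0, -0.9, -0.4]
position: [0.4569, -0.1714, 0.0742]
force: [0.7, 0.2, -0.1]
```

```bash
python3 - <<'E'
from h import *
a=save("wrist","w2");b=save("scene","s2")
w=cv2.imread("pics/w2.png")[120:400,160:420]; s=cv2.resize(cv2.imread("pics/s2.png")[100:200,190:290],(500,500))
w=cv2.resize(w,(290,312)); out=np.zeros((500,790,3),np.uint8); out[:312,:290]=w; out[:,290:]=s; cv2.imwrite("pics/c2.png",out)
E
```

```text
(no output)
```

View pics/c2.png

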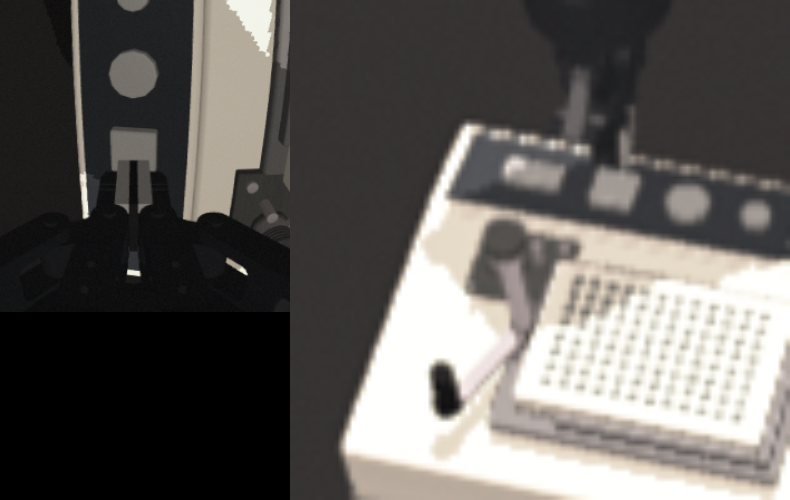

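```bash
python3 - <<'E'
from h import *
s=telemetry.observe();p=s["position"];print(p,s["force"],s["grip_width"])
def proj(cam,X):
    c=calibration(cam);f=210/np.tan(np.radians(c["fovy"])/2);q=np.linalg.inv(c["pose"])@np.r_[X,1]
    if cam=="wrist":
        r=np.hypot(*q[:2]);t=np.arctan2(r,q[2]);u=q[:2]/r*t*f
    else:u=q[:2]/q[2]*f
    return np.round(u+[c["cx"],c["cy"]],1)
for dz in(0,.005,.01,.02,.03): print(dz,proj("wrist",p+[0,0,dz]),proj("scene",p+[0,0,dz]), proj("top",p+[0,0,dz]))
print("key",proj("wrist",[.4564,-.1714,.081]),proj("scene",[.4564,-.1714,.081]))
for q in("stop_key_top","start_key_top","home_key_top"):
  for l in landmark_of(q,"wrist")[:1]:print(q,l)
  for l in landmark_of(q,"scene")[:1]:print(q,l)
a=cv2.imread("pics/w2.png")[215:315,220:340];cv2.imwrite("pics/c3.png",cv2.resize(a,None,fx=6,fy=6,interpolation=2))
E
```

```text
[ 0.45693305 -0.17142243  0.07428468] [ 0.6841999  -0.24583501  0.22493622] -0.00017300918355969184
0 [280.2 252.4] [254.  137.9] [371.  294.9]
0.005 [280.3 256.1] [253.9 136.7] [371.5 295.2]
0.01 [280.3 259.9] [253.8 135.6] [371.9 295.6]
0.02 [280.3 268.1] [253.6 133.4] [372.9 296.3]
0.03 [280.3 277.3] [253.5 131.1] [373.8 297. ]
key [279.4 257.1] [254.  136.2]
stop_key_top {'xy': [281.6, 254.4], 'score': 0.97}
stop_key_top {'xy': [253.6, 139.6], 'score': 0.43}
start_key_top {'xy': [278.1, 190.2], 'score': 0.64}
start_key_top {'xy': [270.2, 139.5], 'score': 0.57}
home_key_top {'xy': [238.3, 130.1], 'score': 0.61}
```

View pics/c3.png

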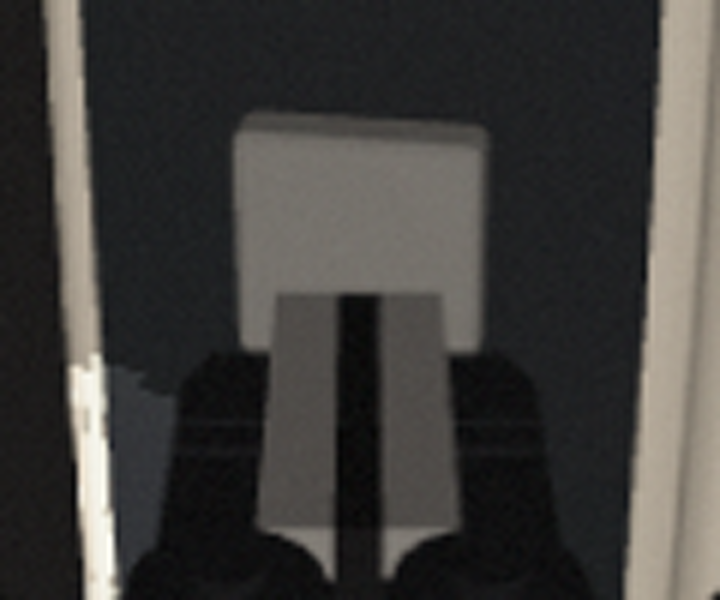

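The close-ups show the visible finger tips about 20 mm above the stated TCP, at wrist pixel (280,264) where the TCP projects to row 252. The stop key is still up and centred under them. I'll feel my way down until there is contact.

```bash
for i in 1; do python3 -m inch '[[0,0,0.005,0,0,0,1],[0,0,0,0,0,0,1]]'; python3 -m inch '[[0,0,0.002,0,0,0,1],[0,0,0,0,0,0,1]]'; python3 -m inch '[[0,0,0.001,0,0,0,1],[0,0,0,0,0,0,1]]';python3 -m inch '[[0,0,0.001,0,0,0,1],[0,0,0,0,0,0,1]]'; python3 -m inch '[[0,0,0.001,0,0,0,1],[0,0,0,0,0,0,1]]'; python3 -m inch '[[0,0,0.001,0,0,0,1],[0,0,0,0,0,0,1]]'; done | grep -E "clock|position|force: \["
```

```text
clock: 7.3
position: [0.4567, -0.1713, 0.0687]
force: [0.2, -1.0, -0.8]
clock: 7.5
position: [0.4568, -0.1714, 0.067]
force: [-0.1, -0.3, -0.5]
clock: 7.7
position: [0.4569, -0.1714, 0.0662]
force: [0.3, 0.8, -0.5]
clock: 7.9
position: [0.4569, -0.1714, 0.0652]
force: [0.1, -0.5, -0.5]
clock: 8.1
position: [0.4569, -0.1713, 0.0642]
force: [-0.7, -0.1, -0.8]
clock: 8.3
position: [0.4569, -0.1713, 0.0632]
force: [0.3, 0.4, -0.3]
```

```bash
for i in 1; do python3 -m inch '[[0,0,0.001,0,0,0,1],[0,0,0,0,0,0,1]]'; python3 -m inch '[[0,0,0.001,0,0,0,1],[0,0,0,0,0,0,1]]'; python3 -m inch '[[0,0,0.001,0,0,0,1],[0,0,0,0,0,0,1]]';python3 -m inch '[[0,0,0.001,0,0,0,1],[0,0,0,0,0,0,1]]'; python3 -m inch '[[0,0,0.001,0,0,0,1],[0,0,0,0,0,0,1]]'; done | grep -E "position|force: \["
```

```text
position: [0.4569, -0.1714, 0.0622]
force: [-1.0, -0.2, -0.0]
position: [0.4569, -0.1714, 0.0612]
force: [-0.5, -0.1, -0.4]
position: [0.4569, -0.1714, 0.0602]
force: [-0.3, 0.3, 1.2]
position: [0.4569, -0.1714, 0.0592]
force: [-0.4, 0.5, 0.0]
position: [0.4569, -0.1714, 0.0582]
force: [0.3, -0.4, 0.4]
```

```bash
python3 - <<'E'
from h import *
save("wrist","w4");save("scene","s4")
a=cv2.resize(cv2.imread("pics/w4.png")[205:305,230:330],(400,400),interpolation=2)
b=cv2.resize(cv2.imread("pics/s4.png")[100:160,220:280],(400,400),interpolation=2)
cv2.imwrite("pics/c4.png",np.hstack([a,b]))
E
for i in 1; do python3 -m inch '[[0,0,0.001,0,0,0,1],[0,0,0,0,0,0,1]]'; python3 -m inch '[[0,0,0.001,0,0,0,1],[0,0,0,0,0,0,1]]'; done | grep -E "position|force: \["
```

```text
position: [0.4569, -0.1714, 0.0572]
force: [0.4, 0.6, -0.9]
position: [0.4569, -0.1713, 0.0562]
force: [-0.3, 0.5, 0.7]
```

View pics/c4.png

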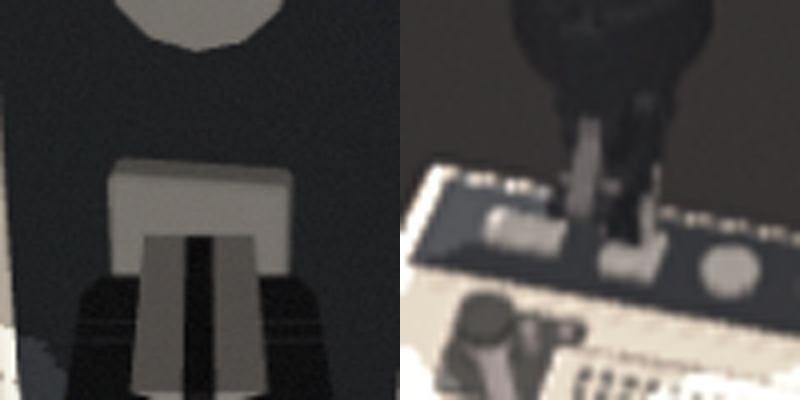

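The tip still overlaps the near half of the key, and scene rows 135 against 139 also put it roughly 10–15 mm above. The fingers are physically shorter than stated, so I'll continue down on force.

```bash
for i in 1; do python3 -m inch '[[0,0,0.002,0,0,0,1],[0,0,0,0,0,0,1]]'; python3 -m inch '[[0,0,0.002,0,0,0,1],[0,0,0,0,0,0,1]]'; python3 -m inch '[[0,0,0.0015,0,0,0,1],[0,0,0,0,0,0,1]]';python3 -m inch '[[0,0,0.0015,0,0,0,1],[0,0,0,0,0,0,1]]'; done | grep -E "position|force: \["
```

```text
position: [0.4568, -0.1714, 0.0541]
force: [0.4, 0.8, -0.1]
position: [0.4568, -0.1713, 0.0521]
force: [-0.5, 0.0, -1.1]
position: [0.4569, -0.1714, 0.0506]
force: [0.9, 0.1, -0.2]
position: [0.4571, -0.1714, 0.0493]
force: [0.1, -0.2, 2.0]
```

```bash
for i in 1; do python3 -m inch '[[0,0,0.001,0,0,0,1],[0,0,0,0,0,0,1]]'; python3 -m inch '[[0,0,0.001,0,0,0,1],[0,0,0,0,0,0,1]]'; python3 -m inch '[[0,0,0.001,0,0,0,1],[0,0,0,0,0,0,1]]';python3 -m inch '[[0,0,0.001,0,0,0,1],[0,0,0,0,0,0,1]]'; done | grep -E "clock|position|force: \["
```

```text
clock: 10.8
position: [0.4571, -0.1714, 0.0483]
force: [1.0, 0.2, 2.4]
clock: 11.0
position: [0.4571, -0.1714, 0.0473]
force: [1.1, 0.9, 3.2]
clock: 11.2
position: [0.4571, -0.1714, 0.0463]
force: [1.7, 0.0, 4.4]
clock: 11.4
position: [0.4572, -0.1714, 0.0455]
force: [0.5, 2.2, 9.4]
```

Stop key pressed: contact at 0.0495, bottomed at about 0.0455 with 9 N. Now up and over to home, 46 mm along tool −x.

```bash
(python3 -m inch '[[0,0,-0.007,0,0,0,1],[0,0,-0.007,0,0,0,1],[0,0,0,0,0,0,1],[-0.023,0,0,0,0,0,1],[-0.023,0,0,0,0,0,1]]'; python3 -m inch '[[0,0,0,0,0,0,1],[0,0,0,0,0,0,1]]'; python3 -m inch '[[0,0,0.005,0,0,0,1],[0,0,0.004,0,0,0,1],[0,0,0.001,0,0,0,1],[0,0,0,0,0,0,1]]';python3 -m inch '[[0,0,0.002,0,0,0,1],[0,0,0,0,0,0,1]]';python3 -m inch '[[0,0,0.001,0,0,0,1],[0,0,0,0,0,0,1]]'; python3 -m inch '[[0,0,0.001,0,0,0,1],[0,0,0,0,0,0,1]]') | grep -E "clock|position|force: \[|rot"
```

```text
clock: 11.9
position: [0.4663, -0.2165, 0.0594]
tool_rot: [3.142, -0.0, 1.774]
force: [1.1, -0.3, -0.6]
clock: 12.1
position: [0.4658, -0.2165, 0.0591]
tool_rot: [-3.141, -0.0, 1.772]
force: [-0.3, -0.8, -0.1]
clock: 12.5
position: [0.466, -0.216, 0.049]
tool_rot: [-3.141, -0.0, 1.773]
force: [-0.3, 0.4, 1.2]
clock: 12.7
position: [0.4663, -0.2163, 0.0472]
tool_rot: [3.141, -0.0, 1.773]
force: [0.3, 2.6, 3.9]
clock: 12.9
position: [0.4664, -0.2164, 0.0463]
tool_rot: [3.141, 0.0, 1.773]
force: [0.9, 2.6, 3.9]
clock: 13.1
position: [0.4665, -0.2165, 0.0455]
tool_rot: [3.141, 0.0, 1.773]
force: [0.2, 2.3, 9.8]
```

```bash
(python3 -m inch '[[0,0,0.001,0,0,0,1],[0,0,0,0,0,0,1]]'; python3 -m inch '[[0,0,-0.008,0,0,0,1],[0,0,-0.008,0,0,0,1],[0,0,0,0,0,0,1],[0.042,0,0,0,0,0,1],[0.042,0,0,0,0,0,1]]'; python3 -m inch '[[0.041,0,0,0,0,0,1],[0,0,0,0,0,0,1],[0,0,0,0,0,0,1]]') | grep -E "clock|position|force: \[|rot"
```

```text
clock: 13.3
position: [0.4667, -0.2165, 0.045]
tool_rot: [3.14, 0.0, 1.773]
force: [-2.1, 3.2, 22.8]
clock: 13.8
position: [0.4488, -0.134, 0.0601]
tool_rot: [3.142, 0.0, 1.77]
force: [0.9, 1.1, 0.5]
clock: 14.1
position: [0.4411, -0.0932, 0.0603]
tool_rot: [-3.142, 0.0, 1.775]
force: [0.1, -0.0, 0.1]
```

Home bottomed hard at 23 N. I'm now over lock, within 1 mm.

```bash
(python3 -m inch '[[0,0,0.006,0,0,0,1],[0,0,0.005,0,0,0,1],[0,0,0.001,0,0,0,1],[0,0,0,0,0,0,1]]';python3 -m inch '[[0,0,0.002,0,0,0,1],[0,0,0,0,0,0,1]]';python3 -m inch '[[0,0,0.001,0,0,0,1],[0,0,0,0,0,0,1]]'; python3 -m inch '[[0,0,0.0005,0,0,0,1],[0,0,0,0,0,0,1]]') | grep -E "clock|position|force: \[|rot"
```

```text
clock: 14.5
position: [0.441, -0.0948, 0.048]
tool_rot: [-3.141, 0.0, 1.771]
force: [0.2, -0.7, 3.3]
clock: 14.7
position: [0.4412, -0.0943, 0.0463]
tool_rot: [3.141, 0.0, 1.772]
force: [0.4, -2.4, 2.1]
clock: 14.9
position: [0.4414, -0.0942, 0.0455]
tool_rot: [3.141, 0.0, 1.773]
force: [0.2, -2.6, 7.4]
clock: 15.1
position: [0.4415, -0.0942, 0.0452]
tool_rot: [3.141, 0.0, 1.773]
force: [-1.8, -2.2, 15.6]
```

Lock bottomed at 15 N. I'll lift, head towards the knob with the gripper opening, and measure the knob.

```bash
(python3 -m inch '[[0,0,-0.008,0,0,0,1],[0,0,-0.04,0,0,0,1],[0,0,-0.05,0,0,0,1],[0,0,-0.05,0,0,0,1],[0,0,-0.04,0,0,0,1]]'; python3 -m inch '[[-0.027,0.035,0,0,0,0,0.3],[-0.027,0.035,0,0,0,0,0.3],[-0.027,0.035,0,0,0,0,0.3],[-0.026,0.035,0,0,0,0,0.3],[0,0,0,0,0,0,0.3]]';python3 -m inch '[[0,0,0,0,0,0,0.3],[0,0,0,0,0,0,0.3]]') | tail -6
python3 - <<'E'
from h import *
np.set_printoptions(precision=4,suppress=True)
c=calibration("wrist"); save("wrist","w5");grab_frame("scene");grab_frame("top")
for n,z in dict(knob_top=.142,clamp_pivot=.123,plate=.098,start_key_top=.081).items():
  for cam in("wrist","scene","top"):
    for l in landmark_of(n,cam)[:1]: print(n,cam,round(l["score"],2),np.round(l["xy"],1),at_z(cam,l["xy"],z,c if cam=="wrist" else None))
a=cv2.imread("pics/w5.png");print(telemetry.observe()["position"],telemetry.observe()["qpos"])
E
```

```text
clock: 16.3
position: [0.5989, -0.1703, 0.2328]
tool_rot: [-3.141, -0.001, 1.773]
force: [-0.4, 0.5, -0.0]
grip_width: 0.0602
finger_force: 0.0
knob_top wrist 0.57 [318.6 222.5] [ 0.6345 -0.177   0.142 ]
knob_top scene 0.86 [223.5 172. ] [ 0.6267 -0.1677  0.142 ]
knob_top top 0.81 [376.  210.6] [ 0.6394 -0.1692  0.142 ]
clamp_pivot wrist 0.6 [207.  211.1] [ 0.534  -0.1932  0.123 ]
clamp_pivot scene 0.6 [232.9 143.7] [ 0.5286 -0.1944  0.123 ]
clamp_pivot top 0.89 [388.4 256.8] [ 0.5436 -0.1985  0.123 ]
plate wrist 0.96 [256.2 113.7] [ 0.5611 -0.0978  0.098 ]
plate scene 0.78 [264.  170.3] [ 0.5546 -0.093   0.098 ]
plate top 0.58 [338.5 246.4] [ 0.5638 -0.0973  0.098 ]
start_key_top wrist 0.65 [150.4 131. ] [ 0.4527 -0.1335  0.081 ]
start_key_top scene 0.4 [269.3 139.5] [ 0.449  -0.1289  0.081 ]
start_key_top top 0.4 [355.  297.2] [ 0.4526 -0.1351  0.081 ]
[ 0.5997 -0.1708  0.2328] [-0.1506  0.5349  0.5075  1.5854 -0.2823  1.0951  0.6296]
```

View pics/w5.png

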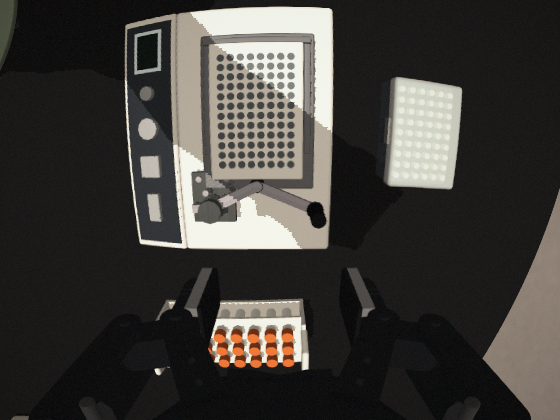

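The wrist view shows the knob top near (319,219), the pivot at (209,210), and all keys up. Wrist estimates give the knob at about (0.633,−0.174) and the pivot at (0.534,−0.194), 0.10 m apart as specified. I'll move above the knob and measure from closer.

```bash
(python3 -m inch '[[-0.0033,0.011,0.01,0,0,0,0.3],[-0.0033,0.011,0.03,0,0,0,0.3],[-0.0033,0.01,0.03,0,0,0,0.3],[0,0,0.01,0,0,0,0.3],[0,0,0,0,0,0,0.3]]';python3 -m inch '[[0,0,0,0,0,0,0.3],[0,0,0,0,0,0,0.3]]') | tail -6
python3 - <<'E'
from h import *
np.set_printoptions(precision=4,suppress=True)
c=calibration("wrist"); save("wrist","w6");grab_frame("scene")
for n,z in dict(knob_top=.142,clamp_pivot=.123).items():
  for cam in("wrist","scene"):
    for l in landmark_of(n,cam)[:2]: print(n,cam,round(l["score"],2),np.round(l["xy"],1),at_z(cam,l["xy"],z,c if cam=="wrist" else None))
print(telemetry.observe()["position"])
for l in outline_of("knob_top","wrist")[:2]: print(l["score"],l["rect"])
for q in((315,230),(315,240),(300,240),(300,250)): print(q,at_z("wrist",q,.142,c))
a=cv2.imread("pics/w6.png")[150:350,190:390];cv2.imwrite("pics/c6.png",cv2.resize(a,None,fx=3,fy=3,interpolation=2))
E
```

```text
clock: 17.75
position: [0.6335, -0.1743, 0.1543]
tool_rot: [3.14, 0.001, 1.773]
force: [0.5, -0.4, 0.2]
grip_width: 0.0594
finger_force: 0.0
knob_top wrist 0.91 [280.  247.5] [ 0.6339 -0.1766  0.142 ]
knob_top wrist 0.59 [72.5 79.3] [ 0.48   -0.0921  0.142 ]
knob_top scene 0.69 [237.7 132.5] [ 0.5035 -0.1916  0.142 ]
knob_top scene 0.53 [222.6 174.9] [ 0.6352 -0.1657  0.142 ]
clamp_pivot wrist 0.58 [144.1 232.7] [ 0.5374 -0.1947  0.123 ]
clamp_pivot scene 0.89 [237.  144.5] [ 0.5264 -0.1835  0.123 ]
clamp_pivot scene 0.33 [223.  176.4] [ 0.6286 -0.1703  0.123 ]
[ 0.6332 -0.1739  0.1533]
0.76 [125.2, 187.3, 292.9, 257.2]
(315, 230) [ 0.6527 -0.1608  0.142 ]
(315, 240) [ 0.6543 -0.1673  0.142 ]
(300, 240) [ 0.645  -0.1691  0.142 ]
(300, 250) [ 0.6466 -0.1758  0.142 ]
```

View pics/c6.png

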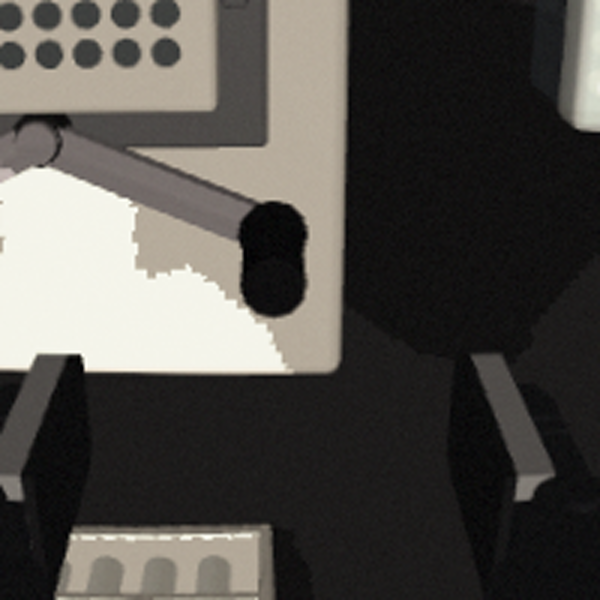

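The knob top is at (281,245) in the full picture, midway between the finger tips (217 and 347), so it is centred within about 1 mm. Descending to a tip height of about 0.118.

```bash
(python3 -m inch '[[-0.001,0,0.02,0,0,0,0.3],[0,0,0.02,0,0,0,0.3],[0,0,0.015,0,0,0,0.3],[0,0,0.01,0,0,0,0.3],[0,0,0.004,0,0,0,0.3]]'; python3 -m inch '[[0,0,0,0,0,0,0.3],[0,0,0,0,0,0,0.3]]'; python3 -m inch '[[0,0,0,0,0,0,0.6],[0,0,0,0,0,0,0.75],[0,0,0,0,0,0,0.85],[0,0,0,0,0,0,1],[0,0,0,0,0,0,1]]' 30; python3 -m inch '[[0,0,0,0,0,0,1],[0,0,0,0,0,0,1]]' 30)
```

```text
clock: 18.6
position: [0.633, -0.1749, 0.0829]
tool_rot: [-3.141, -0.0, 1.773]
force: [-0.2, 0.8, 0.4]
grip_width: 0.0597
finger_force: 0.0
clock: 18.8
position: [0.6336, -0.1752, 0.0844]
tool_rot: [3.141, 0.0, 1.773]
force: [0.3, -0.6, 0.0]
grip_width: 0.0599
finger_force: 0.0
clock: 19.3
position: [0.6346, -0.1747, 0.0843]
tool_rot: [3.139, 0.001, 1.773]
force: [6.1, 0.3, -1.5]
grip_width: 0.0116
finger_force: 30.8
clock: 19.5
position: [0.6346, -0.1747, 0.0843]
tool_rot: [3.139, 0.001, 1.773]
force: [6.8, 0.6, 0.7]
grip_width: 0.0116
finger_force: 30.8
```

The grip is on the knob. Now I swing about the pivot, turning the tool with the arm (10 mm and 0.1 rad per row).

```bash
(python3 -m inch '[[0,0.001,0,0,0,0,1],[0,0,0,0,0,0,1]]' 60; python3 -m inch '[[-0.005,-0.0001,0,0,0,0.05,1],[-0.005,-0.0001,0,0,0,0.05,1],[-0.005,-0.0001,0,0,0,0.05,1],[-0.005,-0.0001,0,0,0,0.05,1],[0,0,0,0,0,0,1]]' 60;  python3 -m inch '[[-0.005,-0.0001,0,0,0,0.05,1],[-0.005,-0.0001,0,0,0,0.05,1],[-0.005,-0.0001,0,0,0,0.05,1],[-0.005,-0.0001,0,0,0,0.05,1],[0,0,0,0,0,0,1]]' 60)
```

```text
clock: 19.7
position: [0.6347, -0.1748, 0.0842]
tool_rot: [3.141, 0.0, 1.773]
force: [0.6, -0.4, 5.4]
grip_width: 0.0113
finger_force: 58.8
clock: 20.2
position: [0.6364, -0.1951, 0.0842]
tool_rot: [3.141, 0.0, 1.57]
force: [-0.8, 2.5, 6.5]
grip_width: 0.0112
finger_force: 58.9
clock: 20.7
position: [0.6341, -0.2149, 0.0841]
tool_rot: [-3.141, -0.0, 1.37]
force: [-3.0, 3.5, 7.8]
grip_width: 0.0112
finger_force: 59.1
```

```bash
(python3 -m inch '[[-0.005,-0.0003,0,0,0,0.05,1],[-0.005,-0.0003,0,0,0,0.05,1],[-0.005,-0.0002,0,0,0,0.05,1],[-0.005,-0.0002,0,0,0,0.05,1],[0,0,0,0,0,0,1]]' 60;  python3 -m inch '[[-0.005,-0.0002,0,0,0,0.05,1],[-0.005,-0.0002,0,0,0,0.05,1],[0,0,0,0,0,0,1]]' 60; python3 -m inch '[[-0.005,-0.0002,0,0,0,0.05,1],[0,0,0,0,0,0,1]]' 60)
```

```text
clock: 21.2
position: [0.6281, -0.2337, 0.0842]
tool_rot: [-3.142, -0.0, 1.17]
force: [-0.8, 2.4, 6.2]
grip_width: 0.0117
finger_force: 59.0
clock: 21.5
position: [0.6237, -0.2425, 0.0842]
tool_rot: [3.142, -0.001, 1.07]
force: [0.7, 3.8, 7.3]
grip_width: 0.0112
finger_force: 58.9
clock: 21.7
position: [0.6212, -0.2467, 0.0842]
tool_rot: [3.141, -0.001, 1.021]
force: [1.4, 3.0, 5.9]
grip_width: 0.0113
finger_force: 58.9
```

Turned 0.75 rad so far. Now I creep to the stop, watching the tangential force.

```bash
(python3 -m inch '[[-0.003,-0.0001,0,0,0,0.03,1],[0,0,0,0,0,0,1]]' 60;  python3 -m inch '[[-0.002,0,0,0,0,0.02,1],[0,0,0,0,0,0,1]]' 60; python3 -m inch '[[-0.001,0,0,0,0,0.01,1],[0,0,0,0,0,0,1]]' 60; python3 -m inch '[[-0.001,0,0,0,0,0.0,1],[0,0,0,0,0,0,1]]' 60) | grep -E "clock|pos|rot|force: \["
```

```text
clock: 21.9
position: [0.6197, -0.249, 0.0842]
tool_rot: [3.141, -0.001, 0.992]
force: [1.3, 3.3, 5.6]
clock: 22.1
position: [0.6187, -0.2505, 0.0842]
tool_rot: [3.142, -0.001, 0.972]
force: [0.3, 4.3, 5.6]
clock: 22.3
position: [0.6182, -0.2513, 0.0842]
tool_rot: [3.142, -0.001, 0.963]
force: [1.1, 3.3, 6.3]
clock: 22.5
position: [0.6177, -0.2519, 0.0842]
tool_rot: [3.142, -0.001, 0.963]
force: [1.7, 3.2, 5.9]
```

```bash
(python3 -m inch '[[-0.001,0,0,0,0,0.01,1],[0,0,0,0,0,0,1]]' 60;  python3 -m inch '[[-0.001,0,0,0,0,0.01,1],[0,0,0,0,0,0,1]]' 60; python3 -m inch '[[-0.001,0,0,0,0,0.01,1],[0,0,0,0,0,0,1]]' 60) | grep -E "clock|pos|rot|force: \["
```

```text
clock: 22.7
position: [0.6172, -0.2526, 0.0842]
tool_rot: [3.142, -0.001, 0.953]
force: [1.9, 4.5, 6.5]
clock: 22.9
position: [0.6172, -0.2526, 0.0842]
tool_rot: [3.142, -0.002, 0.944]
force: [4.0, 7.4, 6.1]
clock: 23.1
position: [0.6172, -0.2527, 0.0842]
tool_rot: [3.142, -0.003, 0.934]
force: [6.0, 10.3, 5.8]
```

The position has stalled at (0.6172,−0.2527) and force is rising to 12 N, so the arm is at its stop. Final check before handing in.

```bash
python3 -m inch '[[0,0,0,0,0,0,1],[0,0,0,0,0,0,1],[0,0,0,0,0,0,1]]' 60; python3 - <<'E'
from h import *
np.set_printoptions(precision=4,suppress=True)
c=calibration("wrist"); save("wrist","w7"); grab_frame("scene"); grab_frame("top")
for n,z in dict(plate=.098,tube_rack=0,reagent=0,tip_box=0).items():
  for cam in("wrist","scene","top"):
    for l in landmark_of(n,cam)[:1]: print(n,cam,round(l["score"],2),at_z(cam,l["xy"],z,c if cam=="wrist" else None))
E
```

```text
clock: 23.4
position: [0.6172, -0.2527, 0.0842]
tool_rot: [3.141, -0.003, 0.935]
force: [6.5, 9.6, 6.6]
grip_width: 0.0111
finger_force: 58.9
plate wrist 0.66 [ 0.5591 -0.0954  0.098 ]
plate scene 0.57 [ 0.5578 -0.0986  0.098 ]
plate top 0.64 [ 0.5623 -0.0988  0.098 ]
tube_rack scene 0.71 [ 0.5813 -0.4038  0.    ]
reagent scene 0.75 [0.4607 0.0787 0.    ]
reagent top 0.83 [0.4572 0.0678 0.    ]
tip_box scene 0.61 [ 0.7466 -0.0765  0.    ]
tip_box top 0.59 [ 0.7506 -0.0814  0.    ]
```

View pics/w7.png

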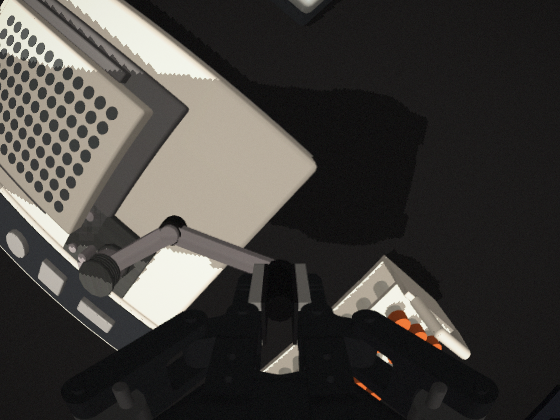

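The fingers hold the knob at (280,280), the arm's roller at (175,228) is well clear of the plate, and the plate is in its nest. The keys in view are up and the bystanders have not moved.

```bash
python3 -c "from workcell import bot; print(bot.job_done())"
```

```text
the job is handed in; nothing more can be done
None
```

I pressed stop, home and lock in that order, each fully down and up again, without touching start, and the clamp arm is held at its stop by the gripper with the plate in its nest; the job is handed in, but no verdict came back.

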